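# Pop open the wide label printer

## Task

The wider of the two label printers on the packing bench is due for a new label roll. Slide the thumb latch on its front deck sideways, towards your left as you stand where the robot stands, until the cover springs open, then let go of the latch and leave the cover standing open. Leave the narrow printer shut.

Things in the scene. Friction and masses are not known exactly. Their poses are not given: they have to be found in the camera images.
- wide_thumb (a point): Centre of the thumb block of the wide printer's latch: grey, 20 (x) x 12 (y) x 20 mm tall, on a slider plate 24 x 36 x 6 mm on the flat front deck, which is 100 mm above the table and 16 mm below this point. Axes turn with the printer: +x from its front to its back, +y the way the latch slides to release, z up. Moves with the latch. Deck clear 40 mm to -x, 80 mm to -y, 100 mm to +y.
- wide_latch (a joint): Latch travel along the point's +y: 0 m at home, 0.022 m at the end stop; the cover is freed past 0.010 m. A spring pushes back with 1.8 N at home, 4.4 N at the stop, and returns the latch when let go; this does not catch the open cover. A nose on the latch's +x side (18 mm wide, 39 mm out, top 3.5 mm below the point) hooks over a low tab of the cover that begins 25 mm to +x of the point.
- wide_cover (a joint): Angle of the wide printer's dark cover: 0 rad shut, 1.25 rad open, where its spring swings and holds it, in about 1 s. Shut, it begins 45 mm to +x of the thumb block, top 22 mm above the deck; it rises away from the latch about a hinge along y, 170 mm to +x, 10 mm above the deck. This printer is fixed, light grey, 220 mm deep, 180 mm wide.
- narrow_cover (a joint): Angle of the narrow printer's cover, 0 rad shut; it must stay shut. This printer looks the same, with the same latch and height, but is only 110 mm wide; the two may stand either way round.

How it is judged (in metres and radians):
At the end, for the whole second after the job is handed in: The wide printer's cover stands open at more than 0.9 rad (about 52 degrees) and is at rest, its latch is let go and has sprung back to within 5 mm of home, and the narrow printer's cover is still shut (under 0.1 rad) (value of joint wide_cover above 0.9 rad and velocity of joint wide_cover below 0.1 rad/s and value of joint wide_latch below 0.005 m and value of joint narrow_cover below 0.1 rad); the robot touches nothing.
It fails at once if the narrow printer's cover came open (value of joint narrow_cover above 0.15 rad).
It also fails if it takes over 32 s, if anything falls off the work surface, if the arm or the gripper's body presses on something with over 40 N, if the wrist force passes 120 N, or if a joint passes its speed limit or range.

## Robot

A 6-joint arm with a two-finger parallel gripper is mounted at the origin on the work surface. World frame = base frame: x ahead of the robot, y to its left, z up, the work surface at z = 0. Lengths are in mm, angles in rad, forces in N, time in s.
With the tool pointing down it reaches from about 275 to 750 mm from the base axis. Payload 10.2 kg.
Tool frame: the origin (TCP) lies midway between the tips of the shut fingers; the grasp point (between the pads) lies 19 mm behind it (ctrl.grip_depth is the distance from the TCP to the grasp point, in mm); y points along the fingers, x is the direction in which the jaws open and shut, and the axes are right-handed (so a half turn about y gives the same grasp; the last joint's range is limited). The gripper opens to 85 mm and grips with 20 to 120 N. Pads are 22 mm wide; open, the fingers measure 114 mm over their backs; the gripper's body (76 mm by 85 mm) begins 54 mm behind the grasp point. The pads swing forward as they close: fully open they stand 13 mm farther back than shut.
Start: joints at [0.979, 0.313, 1.498, -0, 1.331, -0.223], TCP at [189.273, 489.7, 206.094] pointing down, gripper open.
Joint ranges: [-2.94, 2.94], [-0.97, 2.17], [0.19, 2.56], [-1.23, 4.37], [0.02, 3.11], [-2.88, 2.88]. Speed limits (rad/s): [2.39, 2.39, 3.01, 3.14, 3.14, 3.14].

## Interface

Orientations are given as a unit quaternion [w, x, y, z].
In Python, from rig import ctrl gives the robot as it stands. The module is installed in compiled form; this text tells all that it offers.
- The arm moves only by the tool drive_tool, never from a script. Its arguments are lists of equal length, an entry for each row: "gripper": the closure, from 0 (fully open) to 1 (shut); "offset": the shift along the tool's x, y, z in m, a list of three; "turn": the turn about the tool's y in degrees. In form: {"gripper": [gripper, ...], "offset": [[tx, ty, tz], ...], "turn": [turn, ...]}. A call has 1 to 20 rows; each row shifts and turns the commanded pose from where the row before left it, along the tool's axes as they then stand; what a row does not reach is not made up. A row lasts 1/12 s, in which the tool goes at most 41.7 mm and 7.16 degrees, less where a joint would pass 70% of its speed; a pose out of reach is approached as far as the arm can. A call is refused whole if a number of a shift passes 0.0417 or a number of a turn 7.16, either way. A call with a gripper value outside its range is refused whole. The fingers move at their own pace and stop on an object; "force" is the grip in N (left out, the last holds). Time passes only in rows, so rows that do not move let the fingers close. It gives the time, the measured TCP pose, the force and the opening at its end, in the units of the state.
- ctrl.sense(): the state, without advancing time (a new reading comes with each control period).
- ctrl.capture(name): name is "side" or "top" or "wrist"; returns (picture, depth): 480x640x3 uint8, red, green, blue; 480x640 float32, mm along the optical axis (not along the pixel's ray), 0 where there is no reading.
- ctrl.camera_params(name): a dict with "fovy" (degrees; the focal length in pixels is half the picture's height over the tangent of half this angle, whatever the lens; pixels are square), "cx", "cy" (the principal point, pixels), "distortion" ([k1, k2, p1, p2, k3] as OpenCV has them; the pictures are not rectified), "view" (4x4, takes a point from world to camera coordinates); the wrist camera has in their place "tool_from_camera" (4x4, takes a point from camera to tool coordinates, whose origin is the TCP and whose axes are the tool frame's). Camera axes: x right, y down, z forward; pixel columns grow to the right and rows downward; lengths in mm; the calibration is good to about 2 mm. A picture is of the moment at which its call begins: read the wrist's pose just before it. camera_params takes no time and is no camera call.
- ctrl.finish_job(): hands the job in, once; it reports no verdict.
Trained networks look in the newest picture that a camera, given by its name, has taken for a name from the list of things; names that differ only in an ending like _2 or _b are one class to them, and where a whole thing is asked for, a point or a joint stands for the part that bears it (a point fixed in the world has none). Each returns a list of dicts, best first, with "score" (0 to 1); they miss things now and then, are a little off and sometimes report something else, mostly with a low value. They report only what shows in the picture. A call takes as long as a camera call.
- ctrl.boxes_of(camera, query): "centre" ([x, y, z] in mm, in the coordinates of the camera as it stood for that picture, good to about 4 mm: the middle of the surface that is visible of it).
- ctrl.regions_of(camera, query): "mask" (480x640 bool, what is visible of it).
- ctrl.pinpoint(camera, query): "centre" ([x, y, z] in mm, in the coordinates of the camera as it stood for that picture, good to about 4 mm: a listed point, or the origin of a listed thing).
The state is a dict: "time_s": time; "joints": joint angles; "dq": joint speeds; "tau": joint torques, N m; "eef_pos": TCP position; "ee_rot": TCP orientation; "force": force on the tool from outside, world axes, zero at the start; "wrist_torque": the same for the moment, N m; "grip_width": opening from 0.0 (shut) to 1.0 (fully open).
Only numpy, scipy, OpenCV 4.12 (cv2) and the standard library are available. Lean on these libraries where they do the work, as an engineer would, in place of code of your own. Each camera call takes 0.05 s, during which the arm holds its last target.

## Working session

There is one attempt and no reset: what is moved stays moved. The work goes in short steps, Python scripts to look and compute and a tool call to move; the robot and the scene stay as the last step left them, time stands still between calls to the robot, and variables do not carry over. Pictures are saved under pics/ and viewed, and the job is handed in when it is done.

Besides the shell and the picture viewer there is one more tool, called after "Request:" as name([rows], argument=value, ...), one row to a line, values as JSON. drive_tool: Moves the arm, as the interface text tells. Its arguments: {"type":"object","properties":{"gripper":{"type":"array","items":{"type":"number"}},"offset":{"type":"array","items":{"type":"array","items":{"type":"number"}}},"turn":{"type":"array","items":{"type":"number"}},"force":{"type":"number"}},"required":["gripper","offset","turn"]}

```bash
mkdir -p pics; cat > h.py <<'E'
import numpy as np, cv2
from rig import ctrl
def w_from_c(name):
    return np.linalg.inv(np.array(ctrl.camera_params(name)["view"]))
def save(name,fn):
    p,d=ctrl.capture(name); cv2.imwrite(fn,p[:,:,::-1]); return p,d
E
python3 - <<'E'
from h import *
s=ctrl.sense(); print(s)
for n in("top","side"):
    save(n,f"pics/{n}0.png"); M=w_from_c(n)
    for q in("wide_thumb",):
        for r in ctrl.pinpoint(n,q): print(n,q,r["score"],(M@np.r_[r["centre"],1])[:3])
    for q in("wide_cover","narrow_cover"):
        for r in ctrl.boxes_of(n,q): print(n,q,r["score"],(M@np.r_[r["centre"],1])[:3])
E
```

```text
{'time_s': 0.0, 'joints': array([ 9.78597204e-01,  3.13448042e-01,  1.49846252e+00,  5.81837650e-06,
        1.33099828e+00, -2.23425959e-01]), 'dq': array([-6.52771256e-04,  3.64550163e-05, -2.61568057e-04,  2.21435360e-03,
       -3.58265052e-03, -4.26271529e-04]), 'tau': array([-3.76307153e-04, -4.12262678e+01, -2.59739166e+01, -2.16566427e-04,
        4.23388265e-03,  3.19953216e-06]), 'eef_pos': array([189.09929603, 489.44194443, 205.52652795]), 'ee_rot': array([-0.58302667,  0.58336608,  0.39941889, -0.40028549]), 'force': array([ 0.28340105, -0.39414803,  0.24753788]), 'wrist_torque': array([-0.01238901, -0.02803649, -0.03361436]), 'grip_width': 0.9959256080421487}
top wide_thumb 0.93 [577.54897359 168.43854507 116.24545185]
top wide_cover 0.77 [674.86579359 192.04849887 121.42875452]
top narrow_cover 0.56 [ 639.19518118 -253.24130897  120.27357565]
side wide_thumb 0.83 [575.59922736 164.84038658 121.54967149]
side wide_cover 0.62 [ 627.56522651 -239.75050751  118.54245489]
side wide_cover 0.6 [664.08788053 207.09680176 123.28565388]
side narrow_cover 0.97 [ 628.5287354  -236.84432952  120.0377074 ]
side narrow_cover 0.27 [576.00789993 171.12724904 109.50856079]
```

View pics/top0.png

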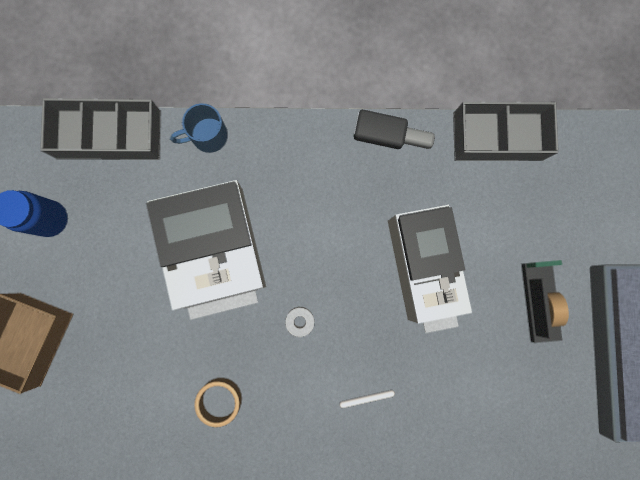

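View pics/side0.png

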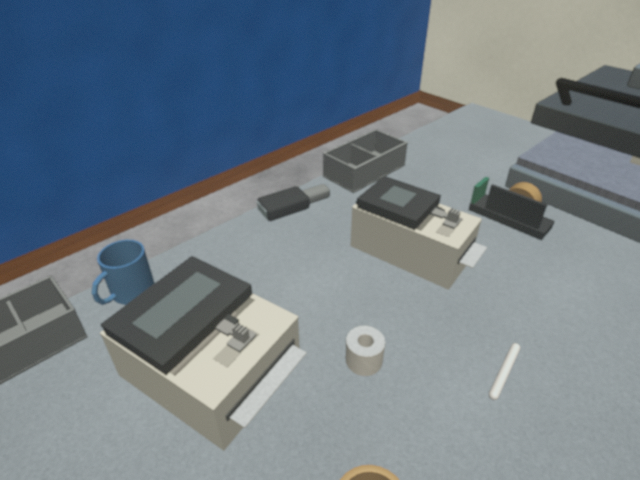

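```bash
python3 - <<'E'
from h import *
p,d=ctrl.capture("top"); P=ctrl.camera_params("top"); f=240/np.tan(np.radians(P["fovy"]/2)); print(f,P["cx"],P["cy"],P["distortion"])
K=np.array([[f,0,P["cx"]],[0,f,P["cy"]],[0,0,1]]); 
u,v=np.meshgrid(np.arange(640),np.arange(480))
n=cv2.undistortPoints(np.stack([u,v],-1).reshape(-1,1,2).astype(float),K,np.array(P["distortion"])).reshape(480,640,2)
X=np.dstack([n*d[...,None],d,np.ones_like(d)])@w_from_c("top").T
X=X[...,:3]; np.save("X.npy",X); np.save("P.npy",p)
# body top points
for nm,s in(("left",1),("right",-1)):
    m=(d>0)&(X[...,2]>85)&(X[...,2]<135)&(X[...,0]>450)&(s*X[...,1]>30)&(X[...,0]<900)
    q=X[m][:,:2].astype(np.float32); print(nm,len(q),cv2.minAreaRect(q))
for q in("wide_thumb","wide_cover","narrow_cover"):
    for r in ctrl.regions_of("top",q):
        m=r["mask"]&(d>0); Q=X[m]; print(q,r["score"],m.sum(),np.median(Q,0),cv2.minAreaRect(Q[:,:2].astype(np.float32)))
E
```

```text
515.6015853109319 320.35317258482564 238.6831297570337 [0.01723738 0.         0.         0.         0.        ]
left 10965 ((684.1158447265625, 335.15850830078125), (370.9341125488281, 441.6153564453125), 13.805858612060547)
right 7592 ((580.8600463867188, -433.923583984375), (515.1005859375, 240.25108337402344), 83.3241958618164)
wide_thumb 0.82 327 [581.84894668 165.11285455 111.79989215] ((589.5553588867188, 167.17555236816406), (49.98321533203125, 35.79444122314453), 15.138947486877441)
wide_cover 0.94 6202 [677.77922711 198.48213941 123.151136  ] ((671.48583984375, 198.59066772460938), (150.13125610351562, 178.1238250732422), 13.691296577453613)
wide_cover 0.71 3743 [ 638.99700431 -253.15973401  123.01342945] ((638.1331176757812, -275.19903564453125), (148.49273681640625, 146.84584045410156), 10.639110565185547)
narrow_cover 0.68 3754 [ 638.89155396 -253.60186891  122.98954414] ((636.2095336914062, -274.9773864746094), (152.80662536621094, 146.3817596435547), 11.207507133483887)
```

```bash
cat >> h.py <<'E'
from scipy.spatial.transform import Rotation as R
def rot(): 
    s=ctrl.sense(); q=s["ee_rot"]; return s,R.from_quat(np.r_[q[1:],q[0]]).as_matrix()
E
python3 - <<'E'
from h import *
X=np.load("X.npy")
a=np.hypot(X[...,0]-577,X[...,1]-167)<35
m=a&(X[...,2]>119)&(X[...,0]<600)
Q=X[m]; print(len(Q),Q.mean(0),cv2.minAreaRect(Q[:,:2].astype(np.float32)))
m=(X[...,2]>112)&(np.hypot(X[...,0]-672,X[...,1]-198)<130)&(X[...,0]>590)
Q=X[m]; print(len(Q),cv2.minAreaRect(Q[:,:2].astype(np.float32)))
s,r=rot(); print(r.round(3)); yaw=np.radians(13.7)
t=np.array([577,167,170.]); print("d tool",r.T@(t-s["eef_pos"]))
y=np.array([-np.sin(yaw),np.cos(yaw),0])
for sg in(1,-1):
    dx=r.T@(sg*y); print(sg,np.degrees(np.arctan2(-dx[2],dx[0])))
E
```

```text
76 [576.1964156  163.46183725 126.91960274] ((576.465087890625, 163.77572631835938), (20.258533477783203, 12.080857276916504), 11.309347152709961)
6188 ((666.0469970703125, 196.83062744140625), (161.01614379882812, 177.89222717285156), 14.123839378356934)
[[ 0.361 -0.    -0.933]
 [ 0.933 -0.     0.361]
 [-0.    -1.     0.   ]]
d tool [-161.20338522   36.08702376 -477.97863147]
1 -34.83282529282442
-1 145.1671747071756
```

Request:
drive_tool([
  [0, 0, 0],
  [0, 0, 0],
  [0, 0, 0],
  [0, 0, 0],
  [0, 0, 0],
  [-0.0273, 0, -0.0199],
  [-0.0273, 0, -0.0199],
  [-0.0273, 0, -0.0199],
  [-0.0273, 0, -0.0199],
  [-0.0273, 0, -0.0199],
  [-0.0273, 0, -0.0199],
  [-0.0273, 0, -0.0199],
  [-0.0273, 0, -0.0199],
  [-0.0273, 0, -0.0199],
  [-0.0273, 0, -0.0199],
  [-0.0273, 0, -0.0199],
  [-0.0273, 0, -0.0199],
  [-0.0273, 0, -0.0199],
  [-0.0273, 0, -0.0199],
  [-0.0273, 0, -0.0199],
], gripper=[0, 0, 0, 0, 0, 0, 0, 0, 0, 0, 0, 0, 0, 0, 0, 0, 0, 0, 0, 0], turn=[-7.02, -7.02, -7.02, -7.02, -7.02, 0, 0, 0, 0, 0, 0, 0, 0, 0, 0, 0, 0, 0, 0, 0])

```text
time_s: 2.27
eef_pos: [578.9, 163.0, 206.1]
ee_rot: [0.436, -0.436, -0.557, 0.557]
force: [0.3, 0.5, 0.3]
grip_width: 1.001
```

```bash
python3 - <<'E'
from h import *
s,r=rot(); print(s["eef_pos"],s["time_s"],s["force"],r.round(3), np.degrees(np.arctan2(r[1,0],r[0,0])))
p,d=save("wrist","pics/w1.png"); T=np.array(ctrl.camera_params("wrist")["tool_from_camera"])
for x in ctrl.pinpoint("wrist","wide_thumb"):
    t=(T@np.r_[x["centre"],1])[:3]; print(x["score"],t,r@t+s["eef_pos"])
P=ctrl.camera_params("wrist"); f=240/np.tan(np.radians(P["fovy"]/2))
K=np.array([[f,0,P["cx"]],[0,f,P["cy"]],[0,0,1]]); u,v=np.meshgrid(np.arange(640),np.arange(480))
n=cv2.undistortPoints(np.stack([u,v],-1).reshape(-1,1,2).astype(float),K,np.array(P["distortion"])).reshape(480,640,2)
X=(np.dstack([n*d[...,None],d,np.ones_like(d)])@T.T)[...,:3]@r.T+s["eef_pos"]
m=(d>0)&(np.hypot(X[...,0]-576,X[...,1]-164)<30)&(X[...,2]>119)&(X[...,2]<135)&(X[...,0]<600)
Q=X[m]; print(len(Q), Q.mean(0) if len(Q) else 0, cv2.minAreaRect(Q[:,:2].astype(np.float32)) if len(Q) else 0)
E
```

```text
[578.88606204 163.04740949 206.07678959] 2.2667 [0.28686682 0.51039814 0.26254517] [[-0.241 -0.    -0.97 ]
 [ 0.97   0.    -0.241]
 [ 0.    -1.     0.   ]] 103.96016783492065
0.66 [ 3.02717094 92.50966998  4.60145033] [573.68763425 164.87564918 113.56727637]
714 [575.18789381 164.87529889 125.72796445] ((575.8041381835938, 165.04129028320312), (20.908187866210938, 12.452953338623047), 13.601435661315918)
```

View pics/w1.png

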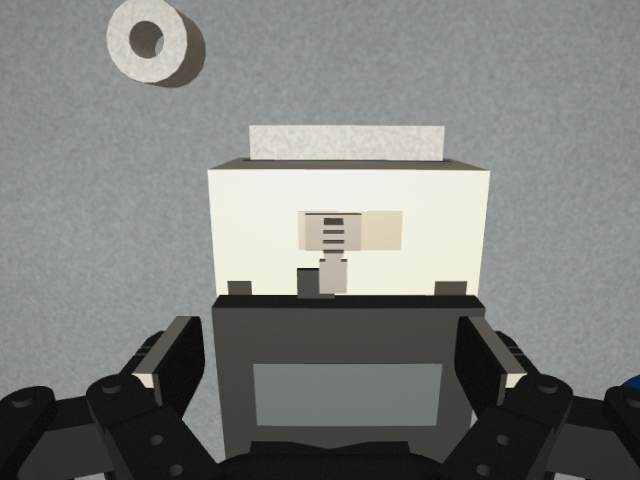

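Request:
drive_tool([
  [0.0027, 0.012, 0.003],
  [0, 0.012, 0],
  [0, 0.012, 0],
  [0, 0.012, 0],
  [0, 0.012, 0],
  [0, 0.012, 0],
  [0, 0.012, 0],
  [0, 0.012, 0],
  [0, 0, 0],
  [0, 0, 0],
], gripper=[0, 0, 0, 0, 0, 0, 0, 0, 0, 0], turn=[0, 0, 0, 0, 0, 0, 0, 0, 0, 0])

```text
time_s: 3.2
eef_pos: [573.9, 166.6, 110.0]
ee_rot: [0.436, -0.435, -0.557, 0.557]
force: [0.4, -0.2, 0.7]
grip_width: 1.002
```

Request:
drive_tool([
  [-0.002, 0, 0],
  [0, 0, 0],
  [0, 0, 0],
  [0, 0, 0],
  [0, 0, 0],
  [0, 0, 0],
  [0, 0, 0],
  [0, 0, 0],
  [0, 0, 0],
  [0, 0, 0],
  [0, 0, 0],
  [0, 0, 0],
], gripper=[0.3, 0.6, 1, 1, 1, 1, 1, 1, 1, 1, 1, 1], turn=[0, 0, 0, 0, 0, 0, 0, 0, 0, 0, 0, 0], force=20)

```text
time_s: 4.2
eef_pos: [574.7, 164.3, 110.1]
ee_rot: [0.436, -0.435, -0.557, 0.557]
force: [-0.4, 0.3, -0.2]
grip_width: 0.0
```

```bash
python3 - <<'E'
from h import *
save("wrist","pics/w2.png"); p,d=save("side","pics/s2.png"); cv2.imwrite("pics/s2c.png",cv2.resize(p[220:420,100:360,::-1],None,fx=3,fy=3))
s=ctrl.sense();print(s["grip_width"],s["eef_pos"],s["force"])
E
```

```text
0.002904881575376633 [574.70852544 164.33871444 110.08194927] [-0.13994169 -0.54128886 -0.15500575]
```

View pics/w2.png

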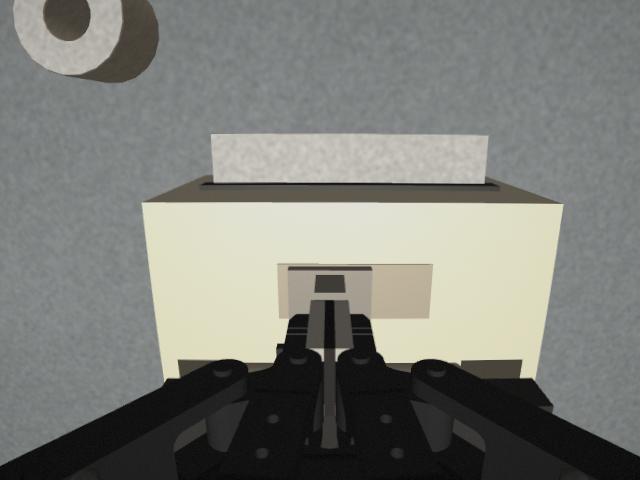

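View pics/s2c.png

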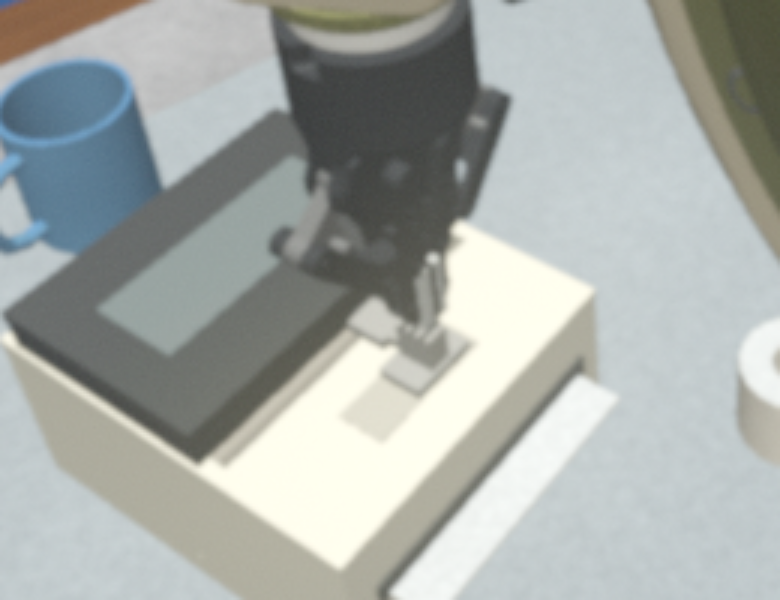

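```bash
python3 - <<'E'
from h import *
s,r=rot(); p,d=ctrl.capture("wrist"); P=ctrl.camera_params("wrist"); T=np.array(P["tool_from_camera"]); print(T.round(3))
f=240/np.tan(np.radians(P["fovy"]/2)); K=np.array([[f,0,P["cx"]],[0,f,P["cy"]],[0,0,1]]);D=np.array(P["distortion"])
for v in(272,280,286,290,296,302,310,320,330,340):
  for u in (314,322,330,338,346):
    n=cv2.undistortPoints(np.array([[[u,v]]],float),K,D)[0,0]; t=(T@np.r_[n*d[v,u],d[v,u],1])[:3]
    print(u,v,d[v,u].round(1),t.round(1),p[v,u])
cv2.imwrite("pics/w3.png",cv2.resize(p[240:400,240:420,::-1],None,fx=4,fy=3.7))
E
```

```text
[[ 1.0000e+00 -0.0000e+00 -1.0000e-03  2.6800e-01]
 [ 0.0000e+00 -2.7800e-01  9.6100e-01 -1.6734e+02]
 [-0.0000e+00 -9.6100e-01 -2.7800e-01  7.0756e+01]
 [ 0.0000e+00  0.0000e+00  0.0000e+00  1.0000e+00]]
314 272 182.1 [-6.2  4.6  9.8] [168 162 148]
322 272 181.1 [-2.8  3.7 10.1] [169 162 150]
330 272 182.8 [0.5 5.2 9.5] [168 161 148]
338 272 181.2 [ 3.9  3.7 10.1] [168 160 148]
346 272 181.7 [7.3 4.3 9.9] [169 161 148]
314 280 182.9 [-6.3  4.4  6.2] [158 150 140]
322 280 175.3 [-2.7 -2.7  8.9] [63 60 56]
330 280 175.1 [ 0.5 -2.9  9. ] [63 61 55]
338 280 176.6 [ 3.8 -1.5  8.4] [63 61 56]
346 280 183.0 [7.3 4.5 6.2] [167 162 147]
314 286 183.0 [-6.3  3.8  3.7] [143 136 125]
322 286 169.5 [-2.6 -8.9  8.7] [62 59 56]
330 286 169.4 [ 0.5 -8.9  8.7] [64 60 55]
338 286 169.0 [ 3.7 -9.3  8.9] [63 59 54]
346 286 183.3 [7.4 4.1 3.6] [166 159 146]
314 290 185.1 [-6.4  5.3  1.3] [122 117 106]
322 290 164.6 [ -2.6 -13.8   9. ] [62 60 53]
330 290 165.9 [  0.5 -12.7   8.5] [63 61 55]
338 290 165.9 [  3.6 -12.6   8.5] [64 62 56]
346 290 183.9 [7.4 4.1 1.8] [166 158 147]
314 296 185.1 [-6.4  4.5 -1.
[... 630 characters left out ...]
8 -36.4  11. ] [80 78 71]
314 320 133.9 [ -4.5 -45.1  11.5] [81 79 74]
322 320 135.0 [ -2.1 -44.1  11. ] [80 77 71]
330 320 135.2 [  0.5 -43.9  11. ] [18 19 18]
338 320 134.7 [  3.  -44.4  11.2] [80 77 72]
346 320 135.1 [  5.5 -44.   11. ] [79 77 72]
314 330 128.6 [ -4.3 -50.7  11. ] [79 76 71]
322 330 128.5 [ -1.9 -50.9  11. ] [77 76 71]
330 330 127.8 [  0.5 -51.5  11.3] [15 16 15]
338 330 127.0 [  2.8 -52.2  11.7] [82 78 73]
346 330 128.7 [  5.3 -50.7  10.9] [80 77 71]
314 340 121.9 [ -4.1 -57.6  11.3] [80 77 72]
322 340 121.9 [ -1.8 -57.7  11.4] [80 77 71]
330 340 121.7 [  0.4 -57.8  11.4] [19 17 15]
338 340 123.3 [  2.7 -56.4  10.7] [84 78 74]
346 340 122.4 [  5.  -57.2  11.1] [79 76 71]
```

View pics/w3.png

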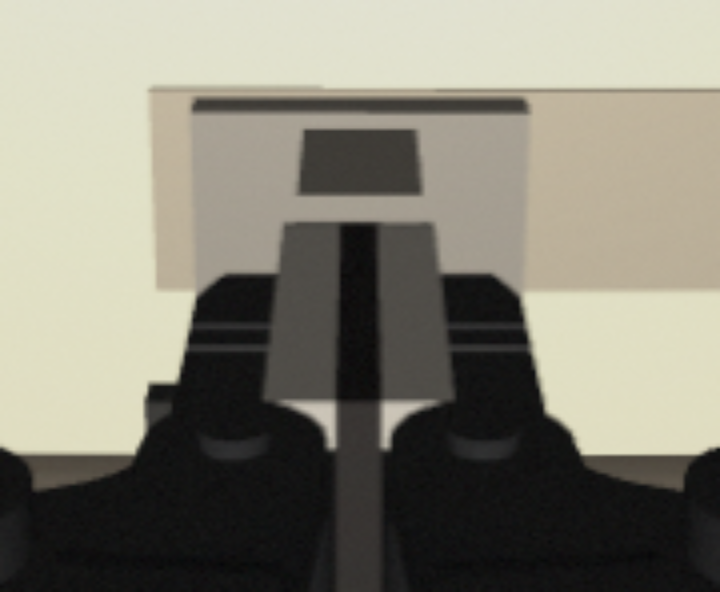

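The wrist depth shows the shut fingers' tips about 29 mm behind the reported TCP, at z ≈ 139. The thumb's top is at 126 (pixel 330,296), so the jaws closed on air above it. I'll reopen, go lower and grip again.

Request:
drive_tool([
  [0, 0, 0],
  [0, 0, 0],
  [0, 0, 0],
  [0, 0, 0],
  [0, 0, 0],
  [0.0005, 0.007, 0.003],
  [0, 0.007, 0],
  [0, 0.007, 0],
  [0, 0.005, 0],
  [0, 0, 0],
  [0, 0, 0],
  [0, 0, 0],
], gripper=[0, 0, 0, 0, 0, 0, 0, 0, 0, 0, 0, 0], turn=[0, 0, 0, 0, 0, 0, 0, 0, 0, 0, 0, 0])

```text
time_s: 5.35
eef_pos: [571.9, 164.1, 84.3]
ee_rot: [-0.435, 0.436, 0.557, -0.557]
force: [1.0, 0.3, 0.6]
grip_width: 1.0
```

Request:
drive_tool([
  [0, 0, 0],
  [0, 0, 0],
  [0, 0, 0],
  [0, 0, 0],
  [0, 0, 0],
  [0, 0, 0],
  [0, 0, 0],
  [0, 0, 0],
  [0, 0, 0],
  [0, 0, 0],
  [0, 0, 0],
], gripper=[0.3, 0.6, 0.8, 1, 1, 1, 1, 1, 1, 1, 1], turn=[0, 0, 0, 0, 0, 0, 0, 0, 0, 0, 0], force=20)

```text
time_s: 6.27
eef_pos: [571.8, 164.0, 84.2]
ee_rot: [0.435, -0.436, -0.557, 0.557]
force: [-1.1, -1.6, 2.3]
grip_width: 0.131
```

```bash
python3 - <<'E'
from h import *
print(ctrl.grip_depth)
p,d=save("wrist","pics/w4.png"); s=ctrl.sense();print(s["time_s"],s["grip_width"],s["eef_pos"],s["force"])
E
```

```text
18.700000000000003
6.3167 0.13470664681109618 [571.74315377 163.99030453  84.24098441] [-0.13288096 -1.52962027  1.7996142 ]
```

View pics/w4.png

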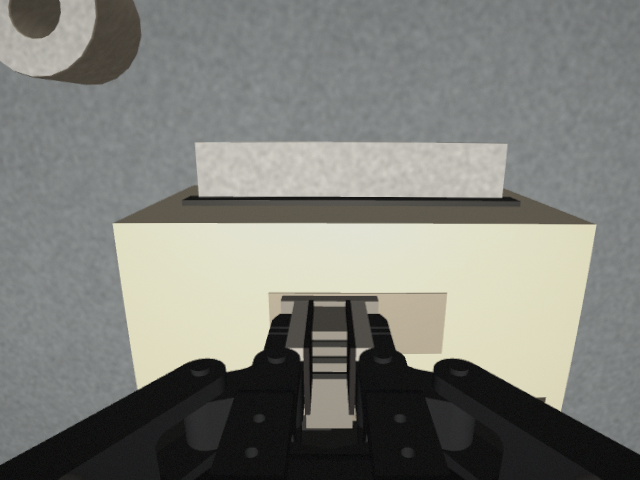

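The jaws now hold the thumb: its ribs show between the pads at (330,340), and the opening of 0.13 matches 12 mm. Sliding along tool +x (the printer's +y).

Request:
drive_tool([
  [0.002, 0, 0],
  [0.002, 0, 0],
  [0.002, 0, 0],
  [0.002, 0, 0],
  [0.002, 0, 0],
  [0.002, 0, 0],
  [0.002, 0, 0],
  [0.002, 0, 0],
  [0.001, 0, 0],
  [0, 0, 0],
  [0, 0, 0],
  [0, 0, 0],
  [0, 0, 0],
  [0, 0, 0],
  [0, 0, 0],
  [0, 0, 0],
  [0, 0, 0],
  [0, 0, 0],
  [0, 0, 0],
  [0, 0, 0],
], gripper=[1, 1, 1, 1, 1, 1, 1, 1, 1, 1, 1, 1, 1, 1, 1, 1, 1, 1, 1, 1], turn=[0, 0, 0, 0, 0, 0, 0, 0, 0, 0, 0, 0, 0, 0, 0, 0, 0, 0, 0, 0])

```text
time_s: 7.98
eef_pos: [567.7, 180.6, 84.2]
ee_rot: [-0.435, 0.436, 0.557, -0.557]
force: [-0.6, -3.2, 4.5]
grip_width: 0.136
```

```bash
python3 - <<'E'
from h import *
p,d=save("wrist","pics/w5.png"); save("side","pics/s5.png"); s=ctrl.sense();print(s["time_s"],s["grip_width"],s["eef_pos"],s["force"])
E
```

```text
8.0833 0.1314919339847232 [567.67006933 180.57821491  84.1885445 ] [ 0.32585181 -4.27828344  5.81424105]
```

View pics/s5.png

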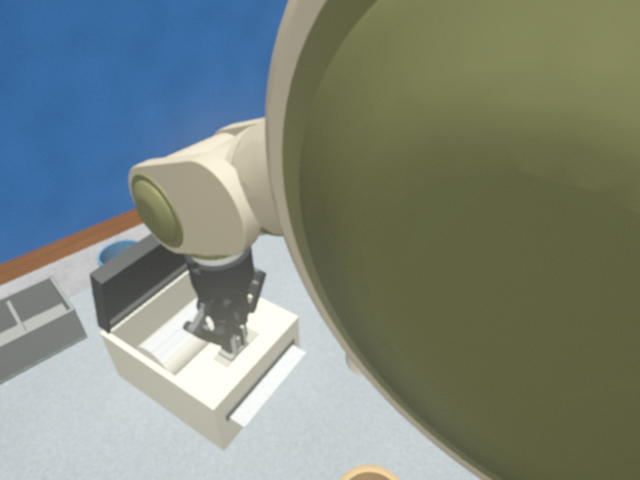

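View pics/w5.png

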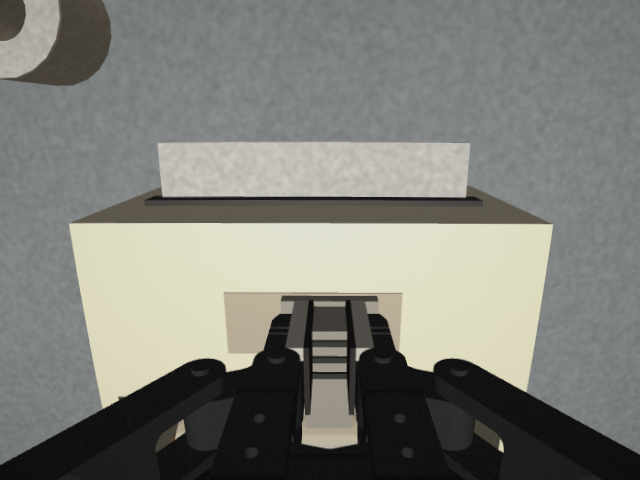

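The cover stands open (side picture, lid at about (140,280)). I'll ease the latch back, release it, lift and retreat.

Request:
drive_tool([
  [-0.003, 0, 0],
  [-0.003, 0, 0],
  [-0.003, 0, 0],
  [-0.003, 0, 0],
  [-0.003, 0, 0],
  [0, 0, 0],
  [0, 0, 0],
  [0, 0, 0],
  [0, 0, 0],
  [0, 0, 0],
  [0, 0, 0],
  [0, 0, 0],
  [0, -0.01, 0],
  [0, -0.015, 0],
  [0, -0.02, 0],
  [0, -0.02, 0],
  [0, -0.02, 0.01],
  [0, -0.02, 0.02],
  [0, -0.01, 0.02],
  [0, 0, 0.02],
], gripper=[1, 1, 1, 1, 1, 1, 0, 0, 0, 0, 0, 0, 0, 0, 0, 0, 0, 0, 0, 0], turn=[0, 0, 0, 0, 0, 0, 0, 0, 0, 0, 0, 0, 0, 0, 0, 0, 0, 0, 0, 0])

```text
time_s: 9.75
eef_pos: [503.4, 149.1, 202.2]
ee_rot: [-0.434, 0.437, 0.558, -0.556]
force: [-0.5, -0.2, 0.2]
grip_width: 1.001
```

Request:
drive_tool([
  [0, 0, 0.025],
  [0, 0, 0.025],
  [0, 0, 0.025],
  [0, 0, 0.025],
  [0, 0, 0.02],
  [0, 0, 0.01],
  [0, 0, 0],
  [0, 0, 0],
  [0, 0, 0],
  [0, 0, 0],
], gripper=[0, 0, 0, 0, 0, 0, 0, 0, 0, 0], turn=[0, 0, 0, 0, 0, 0, 0, 0, 0, 0])

```text
time_s: 10.58
eef_pos: [377.9, 117.9, 199.1]
ee_rot: [-0.435, 0.435, 0.557, -0.557]
force: [-0.2, -0.5, 1.2]
grip_width: 1.002
```

```bash
python3 - <<'E'
from h import *
save("top","pics/t6.png");p,d=save("side","pics/s6.png"); s=ctrl.sense();print(s["time_s"],s["grip_width"],s["eef_pos"],s["force"])
for n in("top","side"):
    for r in ctrl.pinpoint(n,"wide_thumb"): print(n,r["score"],(w_from_c(n)@np.r_[r["centre"],1])[:3])
E
```

```text
10.6833 0.9981682093788458 [377.62878379 117.8183517  198.92843803] [ 0.88355019 -0.13434728 -0.82974951]
top 0.67 [578.0735475  167.90582803 118.22055559]
side 0.89 [576.75087343 170.04682769 120.87388876]
```

View pics/s6.png

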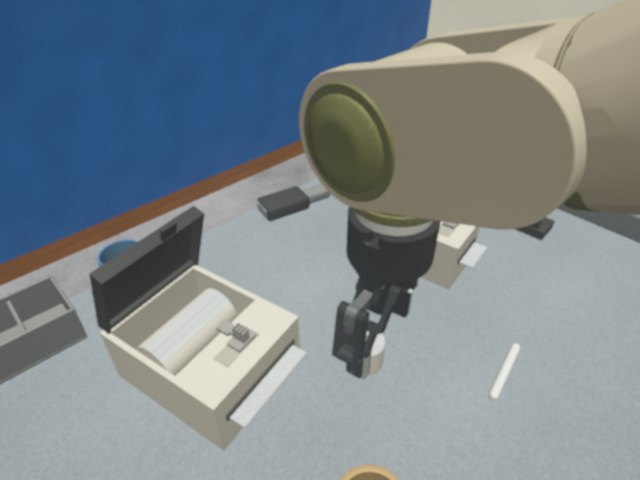

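View pics/t6.png

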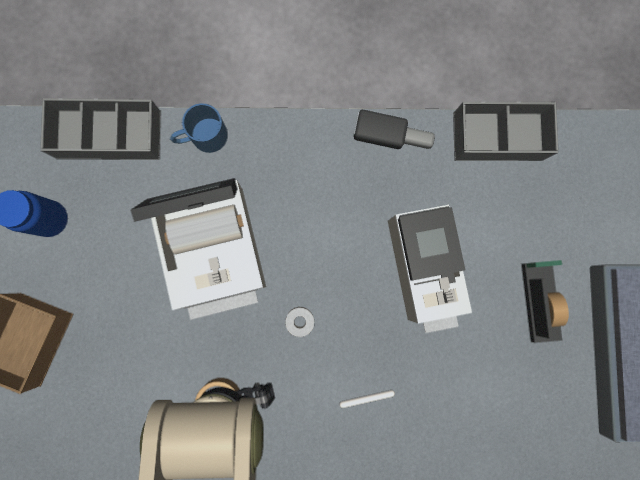

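```bash
python3 - <<'E'
from h import *
ctrl.finish_job()
E
```

```text
the job is handed in; nothing more can be done
```

The wide printer (on the left) now has its cover standing open and its latch let go; the narrow printer is still shut. I handed the job in at about 10.7 s. No verdict is reported.

- **What I did:** I gripped the thumb block, slid it about 17 mm to the left and waited for the cover to spring open. I then eased the latch back, opened the gripper, lifted and backed away.
- **Last checks:** The top and side pictures show the wide cover upright. The networks put the thumb within about 5 mm of its start; in the top picture it sits on the same pixel as before. Wrist force was about 1 N with nothing touched. I judged the cover by eye and did not measure its angle.
- **What disagreed:** The first grip closed on air. The finger tips sit about 29 mm behind the reported tool point, not at it. I saw this in the wrist depth picture and the zero opening, lowered the gripper 26 mm and gripped again.

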